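# Move the gauge sleeve on to the next slot and hold its pin home

### The job

Move the dial gauge on to the next dial of the tray: first, with the pin still in, pull the yellow-balled brake lever over towards the robot's side, all the way to its released notch. Then pull up the red plunger knob, slide the green gauge sleeve along its bar to the very next slot (one slot along, not two), and push the knob fully down again so that the pin is home in that slot. Finish while still holding the knob down with the gripper, and leave the things lying around alone.

Things in the scene. Friction and masses are not known exactly. Their poses are not given: they have to be found in the camera images.
- beam: Fixed gauge beam: green base plate 250 x 360 x 12 mm, origin on the table under the bar's middle, z up, turned up to 0.35 rad. Slotted steel bar, 28 mm wide, top at 85 mm, along own y between green end blocks (tops 93 mm, at y = -160 and 160 mm). Own -x is the robot's side, with the brake; own +x the far side, with a white tray of watch dials at 40 mm pitch
- slot0 (a point): Slot in the bar where the pin sits at the start, at y = -60 mm of the beam, point on the bar's top. A slot is 11 mm long along the bar, 18 mm wide and 14 mm deep
- slot1 (a point): The next slot, 40 mm on along the beam's +y: the pin must end here (two more slots follow at 40 mm pitch)
- sleeve (a joint): Green sleeve, 46 x 60 x 40 mm (top 97 mm above the table), carrying the dial gauge on the far side and the plunger on top; slides along the beam's own +y: 0 m at slot0, 0.040 at slot1, at most 0.122; sliding friction about 2 N. Its steel lug on the robot's side is blocked by the brake lever until this is over by about 0.45 rad
- plunger (a joint): Lift of the pin: 0 m fully home in a slot, 0.012 just clear of the bar, 0.016 fully pulled. No return spring: it stays at the height where it is left (friction about 4 N), so it must be lifted and pushed down by hand. The pin is 8 mm thick with a round end and 12 mm of it stand in the slot, 1.5 mm free on either side
- plunger_knob: Red knob of the plunger, upright cylinder 26 mm diameter, 26 mm high, origin at its centre (130 mm above the table when home); it rides on the sleeve. Below it is a steel collar of 22 mm diameter
- brake (a joint): Angle of the brake lever: 0 rad upright (brake on), grows as it swings over towards the beam's own -x (the robot's side); clicks through a notch at about 0.36 and rests in the released notch at about 0.7 (stop at 0.74). About 1 to 3 N at the ball move it
- brake_ball (a point): Centre of the yellow ball on the lever's end, 24 mm diameter, 85 mm from the hinge; 120 mm above the table when upright. The lever below it is an 8 mm thick (along the beam's y), 12 mm wide blade
- brake_hinge (a point): Hinge of the brake lever, 35 mm above the table; axis along the beam's y; at x = -70, y = -69 mm of the beam
- loupe: Bystander: black eye loupe, 32 mm diameter, 26 mm high, standing on the beam's base plate; origin under its centre
- ring_gauge: Bystander: brass ring, 36 mm diameter, 14 mm high, on the beam's base plate; origin under its centre
- oil_jar: Bystander: glass jar with blue cap, 52 mm diameter, 60 mm high, on the table at the left or right (swaps places with the cup); origin under its centre
- parts_box: Bystander: clear box, 70 x 100 x 30 mm, on the table to the right; origin under its centre
- spare_tray: Bystander: white dial tray, 100 x 140 x 14 mm, on the table to the left; origin under its centre
- screwdriver: Bystander: screwdriver 120 mm long lying on the table to the left; origin under its middle
- cup: Bystander: white ceramic bowl, 70 mm diameter, 50 mm high, on the table at the left or right; origin under its centre

How it is judged:
By the outcome, as a careful person would: the job done as asked, in the order asked, and still so for the second after the job is handed in, while the arm keeps its last pose, push and grip.
It also fails if it takes over 45 s, if anything falls off the work surface, if the arm or the gripper's body presses on something with over 40 N, if the wrist force passes 120 N, or if a joint passes its speed limit or range.

### The arm

A 6-joint arm with a two-finger parallel gripper is mounted at the origin on the work surface. World frame = base frame: x ahead of the robot, y to its left, z up, the work surface at z = 0. Lengths are in m, angles in degrees, forces in N, time in s.
With the tool pointing down it reaches from about 0.4 to 0.825 m from the base axis. Payload 7 kg.
Tool frame: the origin (TCP) lies on the centre line of the jaws, within the pads' length; the fingertips stand 19 mm ahead of it and the grasp point (between the pads) is the TCP; z points along the fingers, y is the line along which they close (so a half turn about z gives the same grasp; the last joint's range is limited). The gripper opens to 88 mm and grips with 3 to 60 N. Pads are 19 mm wide; open, the fingers measure 130 mm over their backs; the gripper's body (78 mm by 193 mm) begins 47 mm behind the grasp point.
Start: joints at [16.507, 20.546, 0.682, 0, -70.136, -16.507], TCP at [0.675, -0, 0.246] pointing down, gripper open.
Joint ranges: [-176.03, 176.03], [-82.01, 121.73], [-58.28, 71.71], [-173.87, 95.51], [-174.79, -0.11], [-173.66, 173.66]. Speed limits (degrees/s): [136.94, 136.94, 172.46, 180, 180, 180].

### API

Orientations are given as [roll, pitch, yaw] about the fixed x, y, z axes, in that order (R = Rz(yaw) Ry(pitch) Rx(roll)).
In Python, from plant import get_state, capture, close_job gives the robot as it stands.
- The arm moves only by the tool apply_moves, never from a script. Its argument "targets" is a list of rows, each a list of 7 numbers: the opening, from 0 (shut) to 1 (fully open), then the shift along the tool's x, y, z normalised to -1 to 1, where 1 is 1000 mm, then the turn, a rotation vector about the tool's x, y, z normalised to -1 to 1, where 1 is 90 degrees. In form: [[claw, tx, ty, tz, ax, ay, az], ...]. A call has 1 to 20 rows; each row shifts and turns the commanded pose from where the row before left it, along the tool's axes as they then stand; what a row does not reach is not made up. A row lasts 1/12 s, in which the tool goes at most 41.7 mm and 7.16 degrees, less where a joint would pass 70% of its speed; a pose out of reach is approached as far as the arm can. A call with a number of a shift or a turn outside -1 to 1 is refused whole. A call with a gripper value outside its range is refused whole. The fingers move at their own pace and stop on an object; "newtons" is the grip in N (left out, the last holds). Time passes only in rows, so rows that do not move let the fingers close. It gives the time, the measured TCP pose, the force, the opening and the grip force at its end, in the units of the state.
- get_state(): the state, without advancing time (a new reading comes with each control period).
- capture(name): name is "scene" or "side" or "wrist"; returns a dict with "frame" (420x560x3 uint8, red, green, blue), "range_z" (420x560 float32, m along the optical axis (not along the pixel's ray), 0 where there is no reading), "camera_matrix" (3x3 intrinsics, pixels), "k1" (the pictures are not rectified: a ray, as slopes to the right and down, at radius r is drawn at 1 + k1 r^2 times it, then the intrinsics apply), "T" (4x4, takes a point from camera to world coordinates). Camera axes: x right, y down, z forward; pixel columns grow to the right and rows downward; lengths in m; the calibration is good to about 2 mm. A picture is of the moment at which its call begins.
- close_job(): hands the job in; it is judged then, once.
The state is a dict: "time_s": time; "joints": joint angles; "qd": joint speeds; "joint_torque": joint torques, N m; "tcp_pos": TCP position; "eef_rot": TCP orientation; "contact_force": force on the tool from outside, world axes, zero at the start; "moment": the same for the moment, N m; "gripper_width": finger opening in m; "gripper_force": force on a finger pad.
Only numpy, scipy, OpenCV 4.12 (cv2) and the standard library are available. Lean on these libraries where they do the work, as an engineer would, in place of code of your own. Each camera call takes 0.05 s, during which the arm holds its last target. There are 200 camera calls.

## Working session

There is one attempt and no reset: what is moved stays moved. The work goes in short steps, Python scripts to look and compute and a tool call to move; the robot and the scene stay as the last step left them, time stands still between calls to the robot, and variables do not carry over. Pictures are saved under pics/ and viewed, at most 10 in all, crops included, and the job is handed in when it is done.

Besides the shell and the picture viewer there is one more tool, called as name(argument=value, ...) on one line, values as JSON. apply_moves: Moves the arm, as the interface text tells. Scaled input: -1 to 1 covers 1000 mm each way for a shift and 90 degrees each way for a turn. Its arguments: {"type":"object","properties":{"targets":{"type":"array","items":{"type":"array","items":{"type":"number"}}},"newtons":{"type":"number"}},"required":["targets"]}

```bash
mkdir -p pics; cat > h.py <<'E'
import numpy as np, cv2
from plant import get_state, capture, close_job
def px2w(c,u,v,z=None):
    K=c["camera_matrix"];k=c["k1"]
    d=np.array([(u-K[0,2])/K[0,0],(v-K[1,2])/K[1,1]]);s=d.copy()
    for _ in range(20): s=d/(1+k*(s@s))
    T=c["T"]; ray=np.array([s[0],s[1],1.])
    if z is None:
        p=ray*c["range_z"][int(round(v)),int(round(u))]
        return T[:3,:3]@p+T[:3,3]
    r=T[:3,:3]@ray
    return T[:3,3]+r*(z-T[2,3])/r[2]
def cloud(c):
    K=c["camera_matrix"];k=c["k1"]
    v,u=np.mgrid[:420,:560]
    d=np.stack([(u-K[0,2])/K[0,0],(v-K[1,2])/K[1,1]],-1);s=d.copy()
    for _ in range(20): s=d/(1+k*(s**2).sum(-1,keepdims=True))
    p=np.concatenate([s,np.ones((420,560,1))],-1)*c["range_z"][...,None]
    return p@c["T"][:3,:3].T+c["T"][:3,3]
def save(c,n,crop=None,f=1):
    im=c["frame"][:,:,::-1]
    if crop: im=im[crop[1]:crop[3],crop[0]:crop[2]]
    cv2.imwrite("pics/"+n,cv2.resize(im,None,fx=f,fy=f,interpolation=cv2.INTER_CUBIC))
E
python3 - <<'E'
from h import *
print(get_state())
a=capture("scene");b=capture("side")
im=np.hstack([a["frame"],b["frame"]])
save(a,"a.png");save(b,"b.png")
for n,c in(("scene",a),("side",b)):
    P=cloud(c);h=cv2.cvtColor(c["frame"],cv2.COLOR_RGB2HSV);H,S,V=h[...,0],h[...,1],h[...,2]
    print(n,c["T"][:3,3],c["k1"],c["camera_matrix"][0,0])
    for m,k in((((H<6)|(H>174))&(S>150)&(V>80),"red"),((H>22)&(H<34)&(S>150)&(V>100),"yel"),((H>40)&(H<85)&(S>80),"green")):
        m=m&(c["range_z"]>0)
        v,u=np.nonzero(m); 
        if len(u): print(k,len(u),u.min(),u.max(),v.min(),v.max(),np.median(P[m],0).round(4),P[m].min(0).round(3),P[m].max(0).round(3))
E
```

```text
{'time_s': 0.0, 'joints': array([ 1.65081096e+01,  2.05914026e+01,  6.33041419e-01, -2.12893353e-02,
       -7.01361626e+01, -1.65077697e+01]), 'qd': array([-0.09801084, -0.01892506,  0.02221034, -0.01004691, -0.06375434,
        0.03460689]), 'joint_torque': array([-8.00930356e-04, -5.82726967e+01,  2.93058443e+01,  6.99745238e+00,
        6.93249181e-03, -2.06530804e-04]), 'tcp_pos': array([ 6.74529673e-01, -6.46578577e-06,  2.44613795e-01]), 'eef_rot': array([ 1.79903685e+02, -7.67293956e-03, -9.00069040e+01]), 'contact_force': array([ 0.35885832, -0.0540476 ,  0.58179141]), 'moment': array([-0.02084536,  0.01542953,  0.05018969]), 'gripper_force': 0.0, 'gripper_width': 0.0876491999795766}
scene [1.30342362 0.64082581 0.90257028] -0.1211216296520078 452.99593167241244
red 195 230 428 213 255 [0.3324 0.3709 0.026 ] [ 0.282 -0.049  0.012] [0.651 0.389 0.144]
yel 39 244 250 202 208 [ 0.5677 -0.0547  0.1262] [ 0.558 -0.064  0.118] [ 0.576 -0.048  0.133]
green 6098 92 330 213 313 [ 0.6569 -0.0143  0.0143] [ 0.482 -0.286  0.002] [0.969 0.21  0.189]
side [ 0.24392708 -1.22337901  0.83114361] -0.1336740107770082 426.9968365043872
red 115 219 335 190 216 [0.3265 0.3596 0.0202] [ 0.277 -0.062  0.003] [0.644 0.378 0.145]
yel 49 286 315 212 221 [ 0.5604 -0.0655  0.123 ] [ 0.521 -0.077  0.021] [0.574 0.156 0.133]
green 4013 113 444 42 419 [ 0.6126 -0.1387  0.0125] [-0.056 -0.721 -0.342] [1.427 0.589 0.65 ]
```

View pics/a.png

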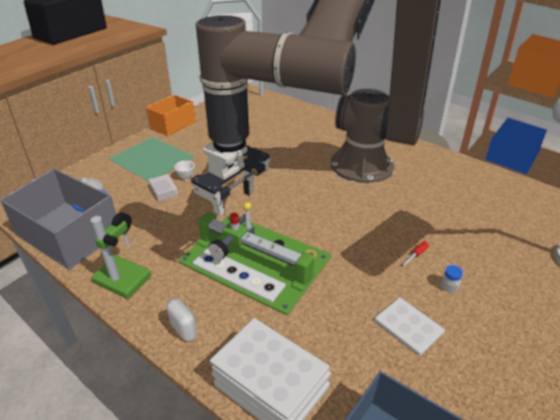

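```bash
python3 - <<'E'
from h import *
c=capture("wrist");save(c,"w.png",None,1.4)
P=cloud(c);print(c["T"].round(3))
for C in (c,capture("scene"),capture("side")):
    P=cloud(C);h=cv2.cvtColor(C["frame"],cv2.COLOR_RGB2HSV);H,S,V=h[...,0],h[...,1],h[...,2]
    g=((H>40)&(H<85)&(S>80)&(abs(P[...,2]-.012)<.008)&(C["range_z"]>0)&(C["range_z"]<1.6)).astype(np.uint8)
    n,l,s,ce=cv2.connectedComponentsWithStats(g)
    if n<2: continue
    m=np.isin(l,[i for i in range(1,n) if s[i,4]>150])
    Q=P[m][:,:2].astype(np.float32)
    print("base",cv2.minAreaRect(Q),m.sum())
    for mm,k in((((H<6)|(H>174))&(S>150)&(V>80),"red"),((H>22)&(H<34)&(S>150)&(V>100),"yel")):
        mm=mm&(P[...,2]>.1)&(P[...,2]<.16)&(C["range_z"]>0)
        v,u=np.nonzero(mm)
        if len(u): print(k,len(u),u.min(),u.max(),v.min(),v.max(),P[mm].min(0).round(4),P[mm].max(0).round(4), px2w(C,u.mean(),v.mean(),.12 if k=="yel" else .13).round(4))
E
```

```text
[[-1.    -0.    -0.003  0.675]
 [-0.001  0.963  0.269 -0.072]
 [ 0.002  0.269 -0.963  0.382]
 [ 0.     0.     0.     1.   ]]
base ((0.7081417441368103, 0.008583471179008484), (0.41252434253692627, 0.3887978494167328), 6.703436851501465) 37505
red 1010 319 354 136 172 [ 0.6256 -0.0562  0.1344] [ 0.6484 -0.033   0.1432] [ 0.6356 -0.0437  0.13  ]
yel 830 420 453 110 142 [ 0.5557 -0.0728  0.118 ] [ 0.5764 -0.0512  0.1313] [ 0.5648 -0.0619  0.12  ]
base ((0.6977789402008057, -0.0617365837097168), (0.3331015110015869, 0.6310794949531555), 31.521156311035156) 3392
red 74 230 238 213 223 [ 0.6301 -0.0506  0.1218] [ 0.6519 -0.0263  0.1456] [ 0.6361 -0.0418  0.13  ]
yel 41 244 250 202 209 [ 0.5579 -0.0659  0.1163] [ 0.5783 -0.047   0.1303] [ 0.5631 -0.0602  0.12  ]
base ((0.6257163882255554, -0.014033272862434387), (0.24859635531902313, 0.3128337860107422), 7.027090549468994) 1717
red 43 329 335 208 216 [ 0.6253 -0.0581  0.1164] [ 0.6442 -0.0383  0.1452] [ 0.6365 -0.0449  0.13  ]
yel 39 309 315 215 221 [ 0.5549 -0.0755  0.1142] [ 0.574  -0.0557  0.1318] [ 0.5653 -0.0605  0.12  ]
```

View pics/w.png

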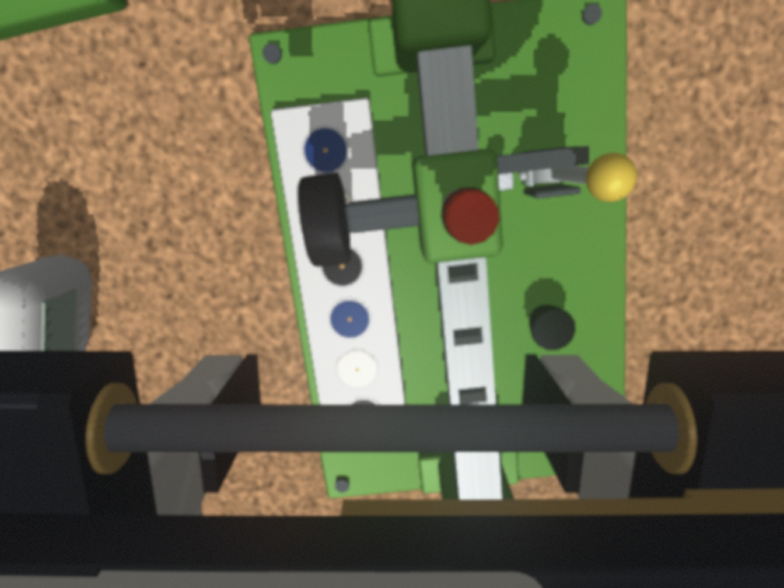

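The scene view shows the beam with the red knob at about (235,218) and the yellow ball at about (247,205). In the wrist view, the knob is at (470,215), the ball at (611,177) and the loupe at (552,327). The slots run down the image, which is +y. The beam yaw is about 7°.

apply_moves(targets=[[0.45, 0, 0, 0, 0, 0, -0.078], [0.45, 0.012, 0.029, 0.01, 0, 0, 0], [0.45, 0.012, 0.029, 0.01, 0, 0, 0], [0.45, 0.012, 0.029, 0.01, 0, 0, 0], [0.45, 0.011, 0.029, 0.01, 0, 0, 0], [0.45, 0, 0, 0, 0, 0, 0], [0.45, 0, 0, 0, 0, 0, 0], [0.45, 0, 0, 0, 0, 0, 0]], newtons=8)

```text
time_s: 0.92
tcp_pos: [0.5663, -0.0608, 0.2062]
eef_rot: [-179.9, -0.0, -83.0]
contact_force: [0.3, 0.4, 0.4]
gripper_width: 0.0418
gripper_force: 0.0
```

```bash
cat >> h.py <<'E'
def blobs(C):
    P=cloud(C);h=cv2.cvtColor(C["frame"],cv2.COLOR_RGB2HSV);H,S,V=h[...,0],h[...,1],h[...,2]
    for mm,k in((((H<6)|(H>174))&(S>150)&(V>60),"red"),((H>20)&(H<34)&(S>150)&(V>80),"yel")):
        mm=mm&(P[...,2]>.08)&(P[...,2]<.18)&(C["range_z"]>0)
        v,u=np.nonzero(mm)
        if len(u)>20: print(k,len(u),u.min(),u.max(),v.min(),v.max(),P[mm].min(0).round(4),P[mm].max(0).round(4))
E
python3 - <<'E'
from h import *
s=get_state();print(s["tcp_pos"],s["eef_rot"],s["gripper_width"])
c=capture("wrist");save(c,"w2.png",None,1.4);blobs(c);blobs(capture("scene"));blobs(capture("side"))
E
```

```text
[ 0.56627745 -0.06081765  0.20624729] [-1.79920818e+02 -8.86386329e-03 -8.29795202e+01] 0.04175186323495206
red 828 140 186 223 250 [ 0.6234 -0.0565  0.1196] [ 0.6468 -0.0439  0.1429]
yel 658 265 299 210 243 [ 0.554  -0.0735  0.1191] [ 0.5754 -0.0533  0.1305]
red 87 229 238 212 223 [ 0.6283 -0.054   0.1216] [ 0.6499 -0.0275  0.1456]
yel 41 244 250 202 209 [ 0.5573 -0.0642  0.1159] [ 0.578  -0.0451  0.1318]
red 54 329 335 207 216 [ 0.6246 -0.0608  0.1163] [ 0.6467 -0.0323  0.1446]
yel 42 309 330 207 221 [ 0.5539 -0.0772  0.1146] [ 0.6314 -0.0354  0.1433]
```

View pics/w2.png

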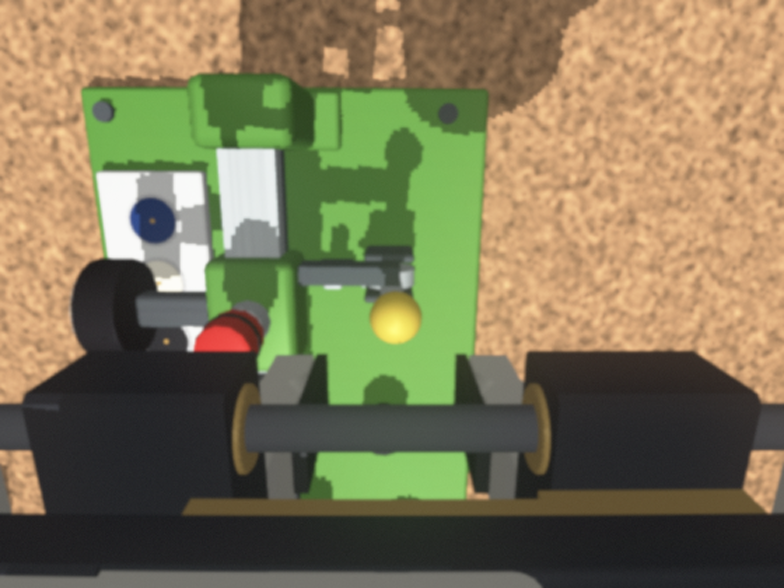

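The ball at (395,318) lies between the two fingers and the knob is at (228,335), outside the left finger. I'll descend and grip the ball lightly.

apply_moves(targets=[[0.42, 0.001, 0.001, 0.03, 0, 0, 0], [0.42, 0, 0, 0.03, 0, 0, 0], [0.42, 0, 0, 0.017, 0, 0, 0], [0.42, 0, 0, 0, 0, 0, 0], [0.42, 0, 0, 0, 0, 0, 0], [0.2, 0, 0, 0, 0, 0, 0], [0.2, 0, 0, 0, 0, 0, 0], [0.2, 0, 0, 0, 0, 0, 0], [0.2, 0, 0, 0, 0, 0, 0]], newtons=6)

```text
time_s: 1.82
tcp_pos: [0.5656, -0.0618, 0.13]
eef_rot: [-179.9, 0.0, -83.0]
contact_force: [-0.7, 0.2, 3.6]
gripper_width: 0.0234
gripper_force: 6.0
```

apply_moves(targets=[[0.2, 0, 0.005, 0, 0, 0, 0], [0.2, 0, 0.005, 0.001, 0, 0, 0], [0.2, 0, 0.005, 0.001, 0, 0, 0], [0.2, 0, 0.005, 0.001, 0, 0, 0], [0.2, 0, 0.005, 0.001, 0, 0, 0], [0.2, 0, 0.005, 0.002, 0, 0, 0], [0.2, 0, 0.005, 0.002, 0, 0, 0], [0.2, 0, 0.005, 0.002, 0, 0, 0], [0.2, 0, 0.004, 0.002, 0, 0, 0], [0.2, 0, 0.004, 0.003, 0, 0, 0], [0.2, 0, 0.004, 0.003, 0, 0, 0], [0.2, 0, 0.004, 0.003, 0, 0, 0], [0, 0, 0, 0, 0, 0, 0], [0, 0, 0, 0, 0, 0, 0], [0, 0, 0, 0, 0, 0, 0]], newtons=8)

```text
time_s: 3.07
tcp_pos: [0.5115, -0.0685, 0.1096]
eef_rot: [-179.7, -0.0, -82.9]
contact_force: [3.3, 3.2, 15.1]
gripper_width: 0.0243
gripper_force: 12.5
```

apply_moves(targets=[[0.2, 0, 0.001, -0.001, 0, 0, 0], [0.2, 0, 0, 0, 0, 0, 0], [0.42, 0, 0, 0, 0, 0, 0], [0.42, 0, 0, 0, 0, 0, 0], [0.42, 0, 0, 0, 0, 0, 0], [0.42, 0, 0, -0.03, 0, 0, 0], [0.42, 0, 0, -0.03, 0, 0, 0], [0.42, 0, 0, -0.03, 0, 0, 0], [0.42, 0, 0, 0, 0, 0, 0], [0.42, 0, 0, 0, 0, 0, 0]])

```text
time_s: 3.9
tcp_pos: [0.5077, -0.0691, 0.1994]
eef_rot: [-179.9, 0.0, -83.0]
contact_force: [0.9, 0.2, -1.1]
gripper_width: 0.037
gripper_force: 0.0
```

```bash
python3 - <<'E'
from h import *
s=get_state();print(s["tcp_pos"],s["eef_rot"],s["gripper_width"],s["contact_force"])
c=capture("wrist");save(c,"w3.png",None,1.4);blobs(c);blobs(capture("scene"));blobs(capture("side"))
P=cloud(c);d=np.linalg.norm(P[...,:2]-[.636,-.043],axis=-1);m=(d<.1)&(P[...,2]>.1)&(P[...,2]<.17)
v,u=np.nonzero(m);print(P[m].max(0))
E
```

```text
[ 0.50767411 -0.06906088  0.19937019] [-1.79948791e+02  1.73502027e-02 -8.29995707e+01] 0.036957278531986056 [ 0.88386605  0.20236394 -1.08272578]
red 1326 33 91 227 271 [ 0.6228 -0.0573  0.1179] [ 0.6478 -0.035   0.1426]
yel 495 259 290 207 234 [ 0.5004 -0.0791  0.0982] [ 0.5208 -0.0615  0.108 ]
red 85 230 238 212 223 [ 0.6253 -0.0522  0.1226] [ 0.6498 -0.0269  0.1453]
yel 38 255 261 199 205 [ 0.5045 -0.0735  0.0959] [ 0.522  -0.053   0.1113]
red 53 329 335 207 216 [ 0.6248 -0.0599  0.1165] [ 0.6441 -0.0332  0.1446]
yel 41 293 330 207 230 [ 0.5008 -0.0824  0.0879] [ 0.6324 -0.0325  0.1416]
[ 0.64873023 -0.03462704  0.14257131]
```

View pics/w3.png

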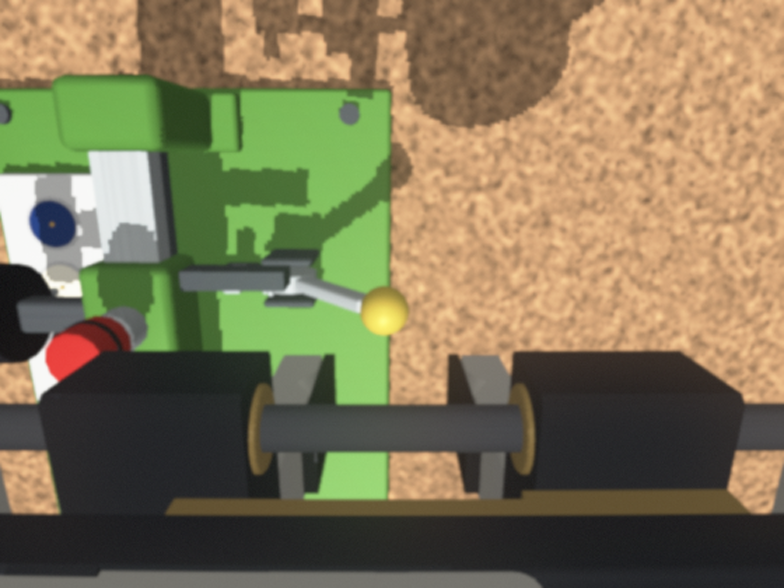

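The ball is now at (384,310). That's 54.5 mm over, about 0.70 rad, so the lever is in the released notch. Next is the knob.

apply_moves(targets=[[0.6, -0.002, -0.033, 0, 0, 0, 0], [0.6, -0.002, -0.033, 0, 0, 0, 0], [0.6, -0.002, -0.033, 0, 0, 0, 0], [0.6, -0.003, -0.03, 0, 0, 0, 0], [0.6, 0, 0, 0, 0, 0, 0], [0.6, 0, 0, 0, 0, 0, 0], [0.6, 0, 0, 0.025, 0, 0, 0], [0.6, 0, 0, 0.025, 0, 0, 0], [0.6, 0, 0, 0.018, 0, 0, 0], [0.6, 0, 0, 0, 0, 0, 0], [0.6, 0, 0, 0, 0, 0, 0]])

```text
time_s: 4.97
tcp_pos: [0.6335, -0.0447, 0.1294]
eef_rot: [179.8, -0.0, -83.0]
contact_force: [-0.0, -0.3, 1.1]
gripper_width: 0.0529
gripper_force: 0.0
```

apply_moves(targets=[[0.2, 0, 0, 0, 0, 0, 0], [0.2, 0, 0, 0, 0, 0, 0], [0.2, 0, 0, 0, 0, 0, 0], [0.2, 0, 0, 0, 0, 0, 0], [0.2, 0, 0, 0, 0, 0, 0], [0.2, 0, 0, 0, 0, 0, 0]], newtons=25)

```text
time_s: 5.47
tcp_pos: [0.6364, -0.0441, 0.1316]
eef_rot: [-179.8, -0.0, -83.0]
contact_force: [3.0, 0.4, 1.8]
gripper_width: 0.025
gripper_force: 25.0
```

apply_moves(targets=[[0.2, 0, -0.002, -0.004, 0, 0, 0], [0.2, 0, 0, -0.004, 0, 0, 0], [0.2, 0, 0, -0.004, 0, 0, 0], [0.2, 0, 0, -0.003, 0, 0, 0], [0.2, 0, 0, 0, 0, 0, 0], [0.2, 0, 0, 0, 0, 0, 0]])

```text
time_s: 5.97
tcp_pos: [0.6366, -0.044, 0.146]
eef_rot: [180.0, -0.0, -83.0]
contact_force: [-2.1, 0.1, 2.0]
gripper_width: 0.0256
gripper_force: 25.0
```

```bash
python3 - <<'E'
from h import *
for n in("wrist","scene","side"):
    c=capture(n);blobs(c)
save(c,"s4.png",(230,140,430,290),4)
s=get_state();print(s["tcp_pos"],s["contact_force"])
E
```

```text
red 1158 252 308 254 325 [ 0.6257 -0.057   0.1338] [ 0.648  -0.0347  0.157 ]
yel 438 495 538 215 248 [ 0.5061 -0.0793  0.097 ] [ 0.5233 -0.0597  0.1064]
red 37 234 238 210 219 [ 0.6272 -0.0368  0.1362] [ 0.6461 -0.0275  0.1582]
yel 36 255 261 199 205 [ 0.5057 -0.0722  0.0943] [ 0.5248 -0.0526  0.1111]
red 49 330 336 204 212 [ 0.6269 -0.0595  0.1301] [ 0.6498 -0.0374  0.1595]
yel 40 293 299 223 230 [ 0.5007 -0.0861  0.0865] [ 0.5199 -0.065   0.1091]
[ 0.6366564  -0.04403804  0.14602899] [-4.56211732  0.98617999  2.99111333]
```

View pics/s4.png

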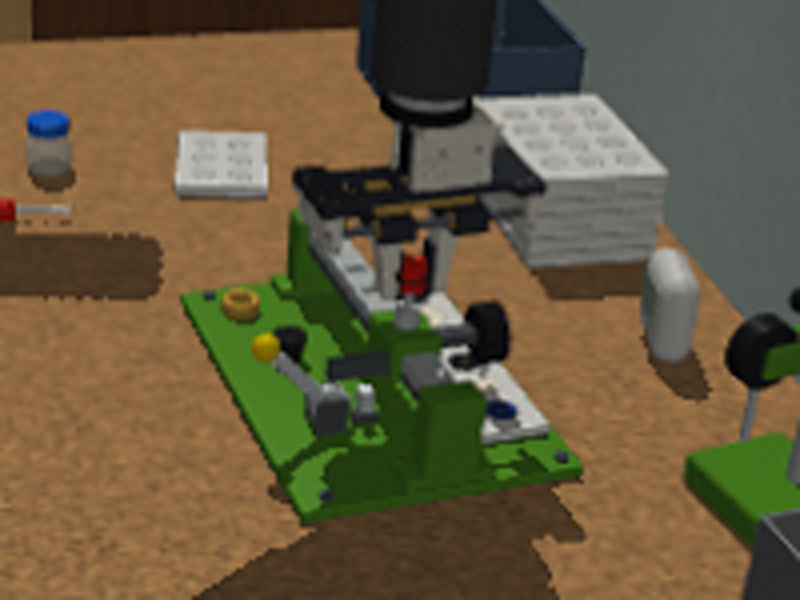

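The side crop shows the knob raised at (413,275), with the pin about 14 mm up, and the lever over at (265,347). I'll slide one slot.

apply_moves(targets=[[0.2, 0, 0, 0, 0, 0, 0], [0.2, -0.004, 0, 0, 0, 0, 0], [0.2, -0.004, 0, 0, 0, 0, 0], [0.2, -0.004, 0, 0, 0, 0, 0], [0.2, -0.004, 0, 0, 0, 0, 0], [0.2, -0.004, 0, 0, 0, 0, 0], [0.2, -0.004, 0, 0, 0, 0, 0], [0.2, -0.004, 0, 0, 0, 0, 0], [0.2, -0.004, 0, 0, 0, 0, 0], [0.2, -0.004, 0, 0, 0, 0, 0], [0.2, -0.004, 0, 0, 0, 0, 0], [0.2, 0, 0, 0, 0, 0, 0], [0.2, 0, 0, 0, 0, 0, 0], [0.2, 0, 0, 0, 0, 0, 0]], newtons=35)

```text
time_s: 7.28
tcp_pos: [0.632, -0.0034, 0.1454]
eef_rot: [180.0, 0.1, -83.0]
contact_force: [-5.0, 1.3, 3.3]
gripper_width: 0.0255
gripper_force: 35.0
```

```bash
python3 - <<'E'
from h import *
for n in("wrist","scene","side"):
    c=capture(n);blobs(c)
save(c,"s5.png",(230,140,430,290),4)
s=get_state();print(s["tcp_pos"],s["contact_force"])
E
```

```text
red 1169 252 308 254 326 [ 0.6211 -0.016   0.1329] [0.6434 0.0068 0.1562]
yel 961 507 559 137 179 [ 0.5016 -0.0788  0.0951] [ 0.5234 -0.0574  0.109 ]
red 35 247 251 216 224 [0.6158 0.0022 0.1313] [0.6394 0.0153 0.1572]
red 47 326 331 198 207 [ 0.6211 -0.0192  0.1332] [6.437e-01 2.000e-04 1.673e-01]
yel 40 293 299 223 230 [ 0.501  -0.0811  0.0842] [ 0.5204 -0.0627  0.1091]
[ 0.63200607 -0.00346852  0.1453834 ] [-5.54107878  1.06205411  2.75473477]
```

View pics/s5.png

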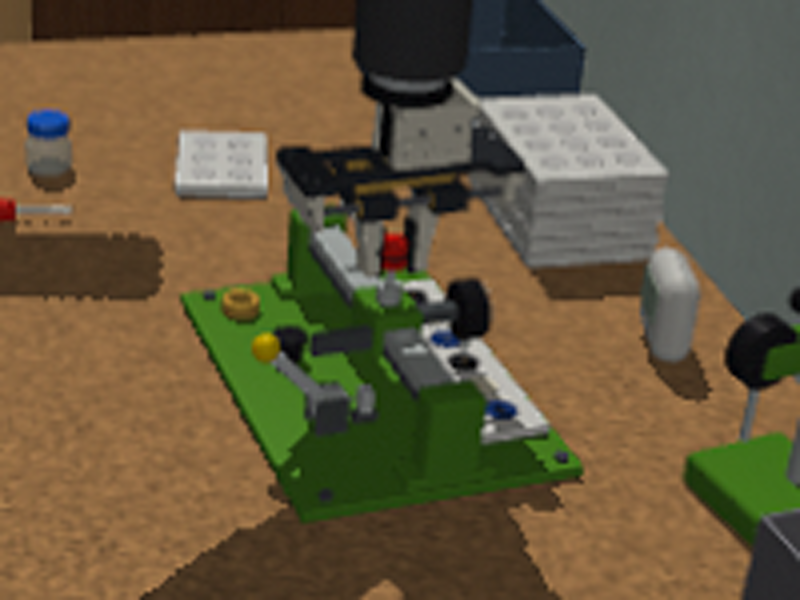

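The sleeve moved one slot, to a TCP shift of about 40.8 mm, with no slip in the grip. I'll ease back about 1 mm and push down.

apply_moves(targets=[[0.2, 0.001, 0, 0, 0, 0, 0], [0.2, 0, 0, 0.003, 0, 0, 0], [0.2, 0, 0, 0.003, 0, 0, 0], [0.2, 0, 0, 0.003, 0, 0, 0], [0.2, 0, 0, 0, 0, 0, 0]])

```text
time_s: 7.85
tcp_pos: [0.6321, -0.0046, 0.1358]
eef_rot: [180.0, 0.1, -83.0]
contact_force: [-3.7, 0.6, -2.8]
gripper_width: 0.0253
gripper_force: 35.0
```

apply_moves(targets=[[0.2, 0, 0, 0.003, 0, 0, 0], [0.2, 0, 0, 0.003, 0, 0, 0], [0.2, 0, 0, 0.001, 0, 0, 0], [0.2, 0, 0, 0, 0, 0, 0], [0.2, 0, 0, 0, 0, 0, 0]])

```text
time_s: 8.27
tcp_pos: [0.6324, -0.0052, 0.1313]
eef_rot: [-180.0, -0.0, -82.9]
contact_force: [-8.0, 0.9, 13.6]
gripper_width: 0.0255
gripper_force: 35.0
```

apply_moves(targets=[[0.2, 0, 0, 0.002, 0, 0, 0], [0.2, 0, 0, 0, 0, 0, 0], [0.2, 0, 0, 0, 0, 0, 0], [0.2, 0, 0, 0, 0, 0, 0]])

```text
time_s: 8.6
tcp_pos: [0.6325, -0.0056, 0.1311]
eef_rot: [-179.9, -0.1, -82.9]
contact_force: [-13.9, 0.2, 25.1]
gripper_width: 0.0252
gripper_force: 35.0
```

```bash
python3 - <<'E'
from h import *
for n in("wrist","scene","side"):
    c=capture(n);blobs(c)
save(c,"s6.png",(230,140,430,290),4)
s=get_state();print(s["tcp_pos"],s["contact_force"],s["gripper_force"])
E
```

```text
red 1246 253 309 254 326 [ 0.6213 -0.0186  0.1185] [0.6438 0.0032 0.1423]
yel 1051 524 559 144 191 [ 0.511  -0.0789  0.0954] [ 0.5234 -0.057   0.1083]
red 27 246 250 220 227 [0.6255 0.0046 0.1237] [0.6404 0.0104 0.1427]
red 48 326 331 202 211 [ 0.6224 -0.0226  0.1162] [ 0.6422 -0.0011  0.151 ]
yel 40 293 299 223 230 [ 0.5009 -0.0824  0.0869] [ 0.5203 -0.0583  0.1099]
[ 0.63249001 -0.0056629   0.1310978 ] [-13.1668992   -0.54014616  25.87823654] 35.00504404306412
```

View pics/s6.png

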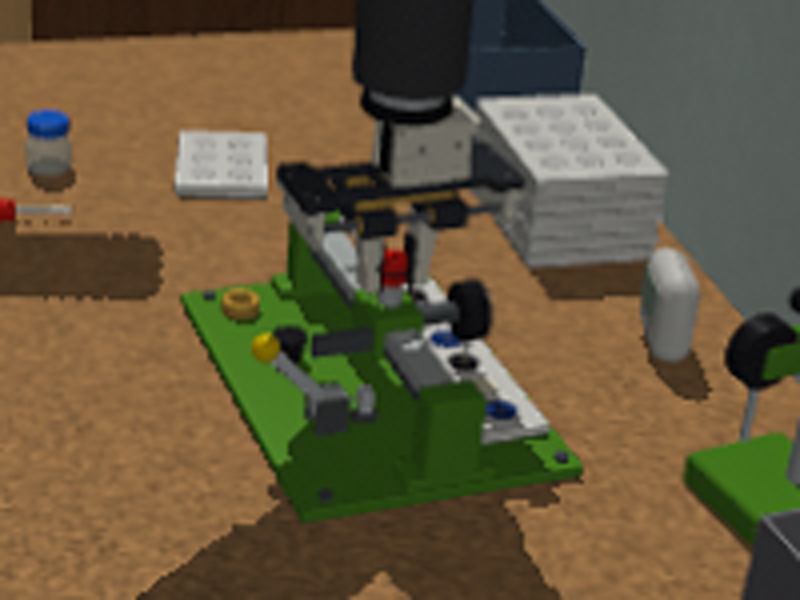

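The knob at (394,268) is down again. Its top is at 142.5 mm, the same as when it was home at the start, one slot along, and the lever is still released. I'll hand it in while holding the knob down.

```bash
python3 -c "from plant import close_job; print(close_job())"
```

```text
the job is handed in; nothing more can be done
None
```

I released the brake to about 0.70 rad, lifted the plunger, slid the sleeve one slot to slot1, and pushed the knob back to its home height; I handed the job in at about 9 s, still gripping the knob and pressing it down with about 25 N, but no verdict came back.

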